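# Stand the tall stall sign in its slotted foot

### The job

Set up the stall's tall blank chalkboard sign: lift it off its leaning rest, tip its lower edge into the slot of the wooden sign foot while the sign is still leaning, then straighten it up, seat it fully down in the slot, centred and upright, and let go. Leave the short sign on its rest.

Things in the scene. Friction and masses are not known exactly. Their poses are not given: they have to be found in the camera images.
- tall_sign: The taller of two wood-framed chalkboard signs: flat rigid panel 10 mm thick (its x), 100 mm wide (y), 150 mm high (z, towards its top edge), about 0.12 kg. Origin: centre of its lower edge; faces alike. It starts on a rest, leaning 25 degrees from upright, top towards the robot. Which of the two rests it is on varies.
- short_sign: The shorter sign, same look and thickness: 10 mm (x), 120 mm wide (y), 95 mm high (z). Origin: centre of its lower edge. Leans on the other rest in the same way; to be left there. Loose tubs and a toothpick cup, up to 75 mm high, also stand about.
- rest_a: Fixed plywood rest that the tall sign starts on (the short sign's is alike): base 105 x 80 mm, ledge, and a leaning back board 80 mm wide behind the lowest 70 mm of the sign; above that both faces of the sign are free. Origin: on the table, 20 mm below the start of the sign's lower edge.
- sign_foot: Fixed wooden foot: base 110 (x) by 90 mm (y), on it a block 60 (x) by 50 mm (y), top 52 mm above the table. A slot at x = 0 runs along y, open at both ends: floor 8 mm above the table, throat 14 mm wide up to 38 mm, then chamfers to a mouth 44 mm wide at the top. A seated sign overhangs the block 25 mm each end and may lean 8 degrees in its play. Origin: underside centre, on the table; z up.

How it is judged (in metres and radians):
On the way:
1. the tall sign's lower edge is inside the slot's mouth (below 50 mm, the rim being at 52 mm) while the sign leans more than 10 degrees (x of tall_sign in the frame of sign_foot between -0.022 and 0.022 m and y of tall_sign in the frame of sign_foot between -0.025 and 0.025 m and z of tall_sign in the frame of sign_foot below 0.05 m and angle between tall_sign's own z axis and vertical above 0.175 rad), for 0.2 s.
At the end, for the whole second after the job is handed in: The tall sign stands at rest in the foot's slot: lower edge on the slot's floor (within 6 mm), within 10 mm of the slot's centre line and 20 mm of its middle along the slot, upright and in line with the slot within 10 degrees; the short sign is within 30 mm of where it began (x of tall_sign in the frame of sign_foot between -0.01 and 0.01 m and y of tall_sign in the frame of sign_foot between -0.02 and 0.02 m and z of tall_sign in the frame of sign_foot below 0.014 m and angle between tall_sign's own z axis and vertical below 0.175 rad and angle between the y axis of tall_sign and the y axis of sign_foot, either way round below 0.175 rad and linear speed of tall_sign below 0.02 m/s and distance of short_sign from where it was at the start of the episode below 0.03 m); the robot touches nothing.
It fails at once if the short sign is knocked: moved more than 30 mm or tipped over (distance of short_sign from where it was at the start of the episode above 0.03 m or angle between short_sign's own z axis and vertical above 0.75 rad).
It also fails if it takes over 42 s, if anything falls off the work surface, if the arm or the gripper's body presses on something with over 40 N, if the wrist force passes 120 N, or if a joint passes its speed limit or range.

### The arm

A 7-joint arm with a two-finger parallel gripper is mounted at the origin on the work surface. World frame = base frame: x ahead of the robot, y to its left, z up, the work surface at z = 0. Lengths are in mm, angles in rad, forces in N, time in s.
With the tool pointing down it reaches from about 400 to 875 mm from the base axis. Payload 4.4 kg.
Tool frame: the origin (TCP) lies at the very end of the fingers, on their centre line; the grasp point (between the pads) lies 19 mm behind it; y points along the fingers, x is the direction in which the jaws open and shut, and the axes are right-handed (so a half turn about y gives the same grasp; the last joint's range is limited). The gripper opens to 85 mm and grips with 20 to 120 N. Pads are 22 mm wide; open, the fingers measure 114 mm over their backs; the gripper's body (76 mm by 85 mm) begins 54 mm behind the grasp point. The pads swing forward as they close: fully open they stand 13 mm farther back than shut.
Start: joints at [-1.187, 0.628, 0.038, 1.517, -0.027, 0.996, -0.02], TCP at [282.59, 585.372, 231.313] pointing down, gripper open.
Joint ranges: [-3.06, 3.06], [-0.37, 2.12], [-1.25, 1.32], [0.18, 2.47], [-1.1, 4.24], [0.23, 1.98], [-2.94, 2.94]. Speed limits (rad/s): [2.57, 2.57, 3.14, 3.14, 3.14, 3.14, 3.14].

### API

Orientations are given as [roll, pitch, yaw] about the fixed x, y, z axes, in that order (R = Rz(yaw) Ry(pitch) Rx(roll)).
In Python, from cell import readout, eyes, finish_job gives the robot as it stands. The module is installed in compiled form; this text tells all that it offers.
- The arm moves only by the tool apply_moves, never from a script. Its argument "commands" is a list that holds one entry, the list of rows, each a list of 6 numbers: the shift along the tool's x, y, z in units of 0.04 m (1.0 is 0.04 m), then the turn, a rotation vector about the tool's x, y, z in units of 5 degrees (1.0 is 5 degrees). A call has 1 to 8 rows; each row shifts and turns the pose as measured when the row begins, along the tool's axes as they then stand; what a row does not reach is not made up. A row lasts 1/12 s, in which the tool goes at most 41.7 mm and 7.16 degrees, less where a joint would pass 70% of its speed; a pose out of reach is approached as far as the arm can. A call with a number of a shift or a turn outside -1 to 1 is refused whole. A call with a gripper value outside its range is refused whole. "claw" is the finger opening in mm, from 0 to 85.4, set as the call begins (left out, the last holds). The fingers move at their own pace and stop on an object; the grip force is fixed at half the most. Time passes only in rows, so rows that do not move let the fingers close. It gives the time, the measured TCP pose, the force and the opening at its end, in the units of the state.
- readout.read_state(): the state, without advancing time (a new reading comes with each control period).
- eyes.get_image(name): name is "scene" or "top" or "wrist"; returns a dict with "image" (480x640x3 uint8, red, green, blue), "mtx" (3x3 intrinsics, pixels), "rvec" (rotation vector, rad) and "tvec" (3), from world to camera coordinates, as OpenCV has them. Camera axes: x right, y down, z forward; pixel columns grow to the right and rows downward; lengths in mm; the calibration is good to about 2 mm. A picture is of the moment at which its call begins. There is no depth.
- finish_job(): hands the job in, once; it reports no verdict.
The state is a dict: "clock": time; "qpos": joint angles; "qd": joint speeds; "tau": joint torques, N m; "eef_pos": TCP position; "tool_rot": TCP orientation; "force": force on the tool from outside, world axes, zero at the start; "torque": the same for the moment, N m; "width": finger opening in mm.
Only numpy, scipy, OpenCV 4.12 (cv2) and the standard library are available. Lean on these libraries where they do the work, as an engineer would, in place of code of your own. Each camera call takes 0.05 s, during which the arm holds its last target. There are 200 camera calls.

## Working session

There is one attempt and no reset: what is moved stays moved. The work goes in short steps, Python scripts to look and compute and a tool call to move; the robot and the scene stay as the last step left them, time stands still between calls to the robot, and variables do not carry over. Pictures are saved under pics/ and viewed, about 8 in all and at most 12, crops included, and the job is handed in when it is done.

Besides the shell and the picture viewer there is one more tool, called after "Call:" by a JSON object that holds its "name" and its "arguments". apply_moves: Moves the arm, as the interface text tells. Shifts and turns lie within -1 to 1; 1 stands for 0.04 m of shift or 5 degrees of turn. Its arguments: {"type":"object","properties":{"commands":{"type":"array"},"claw":{"type":"number"}},"required":["commands"]}

```bash
mkdir -p pics; python3 - <<'E'
from cell import readout,eyes
import cv2,numpy as np
print(readout.read_state())
for n in("scene","top"):
    d=eyes.get_image(n); cv2.imwrite(f"pics/{n}0.png",d["image"][:,:,::-1]); np.savez(f"{n}0.npz",**d)
    R=cv2.Rodrigues(np.array(d["rvec"]))[0]; print(n,d["mtx"],-R.T@np.ravel(d["tvec"]))
E
```

```text
{'clock': 0.0, 'qpos': array([-1.18677519,  0.62935115,  0.03842919,  1.51840514, -0.02700365,
        0.99632931, -0.01998726]), 'qd': array([-0.00209825,  0.00028263,  0.00103577,  0.00194497,  0.00046157,
        0.00055191, -0.00069278]), 'tau': array([ 4.62803018e-04, -5.63410699e+01,  1.22599114e+00, -1.93440807e+01,
        1.09496748e-02,  1.05620432e-02,  9.18709333e-06]), 'eef_pos': array([282.30432872, 584.7647084 , 230.37375589]), 'tool_rot': array([-1.57081313,  0.00197528,  1.12099542]), 'force': array([ 0.24854413,  0.55154657, -0.06234216]), 'torque': array([-0.01239614, -0.00180337, -0.01641433]), 'width': 85.16121135506354}
scene [[490.23806705   0.         308.72309126]
 [  0.         490.23806705 246.74880136]
 [  0.           0.           1.        ]] [1181.25977179   22.86505276  615.44240485]
top [[473.63044688   0.         311.67179183]
 [  0.         473.63044688 242.0786465 ]
 [  0.           0.           1.        ]] [406.0308125  -13.51580587 769.46763039]
```

View pics/scene0.png

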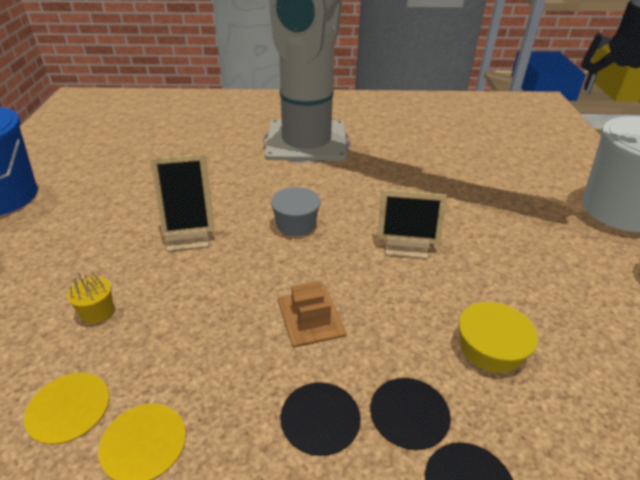

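View pics/top0.png

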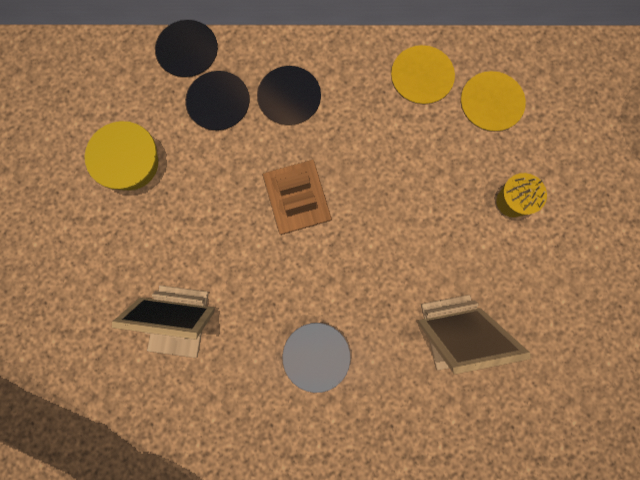

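```bash
python3 - <<'E'
import cv2,numpy as np
t=cv2.imread("pics/top0.png");s=cv2.imread("pics/scene0.png")
def c(im,x,y,w=133,h=100): return cv2.resize(im[y:y+h,x:x+w],(400,300),interpolation=cv2.INTER_CUBIC)
cv2.imwrite("pics/c0.png",np.vstack([np.hstack([c(t,405,285),c(s,120,150)]),np.hstack([c(t,230,150),c(s,245,260)])]))
E
```

```text
(no output)
```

View pics/c0.png

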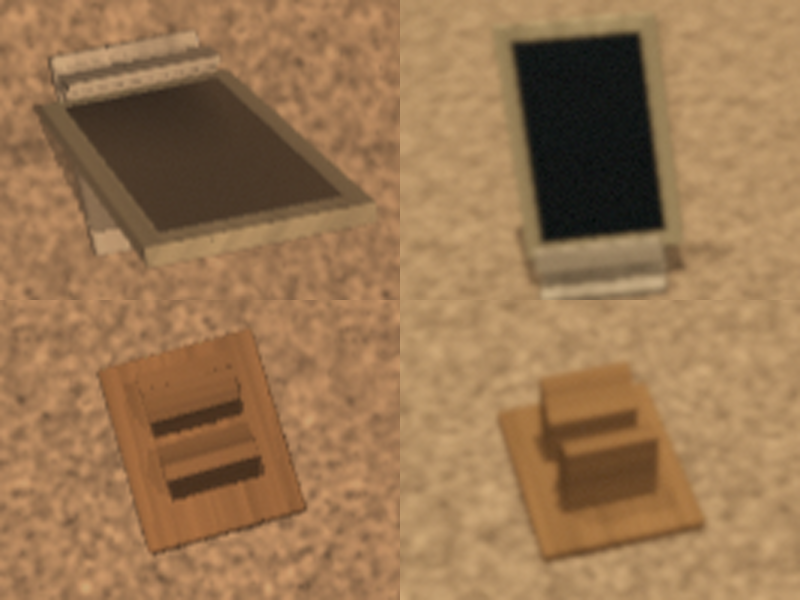

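```bash
cat > h.py <<'E'
import cv2,numpy as np
def load(n): 
    d=np.load(n) if isinstance(n,str) else n
    return d["mtx"],np.array(d["rvec"],float),np.array(d["tvec"],float).reshape(3,1)
def ray(c,p):
    K,r,t=c;R=cv2.Rodrigues(r)[0];d=R.T@np.linalg.solve(K,[p[0],p[1],1.]);return (-R.T@t).ravel(),d/np.linalg.norm(d)
def onz(c,p,z): o,d=ray(c,p);return o+d*(z-o[2])/d[2]
def tri(c1,p1,c2,p2):
    o1,d1=ray(c1,p1);o2,d2=ray(c2,p2)
    a=np.linalg.lstsq(np.c_[d1,-d2],o2-o1,rcond=None)[0];A=o1+d1*a[0];B=o2+d2*a[1];return (A+B)/2,np.linalg.norm(A-B)
E
python3 - <<'E'
from h import *
np.set_printoptions(precision=1,suppress=True)
T=load("top0.npz");S=load("scene0.npz")
t=lambda x,y,X,Y:(X+x/3.0075,Y+y/3)
L=tri(T,t(145,246,405,285),S,t(255,18,120,150));Rr=tri(T,t(371,201,405,285),S,t(98,30,120,150))
print("topcorners +y,-y",L,Rr)
bl=tri(T,t(38,105,405,285),S,t(283,245,120,150));print("bottom +y",bl, "len",np.linalg.norm(bl[0]-L[0]),np.linalg.norm(Rr[0]-L[0]))
d=L[0]-Rr[0];print("yaw of y axis",np.degrees(np.arctan2(-d[0],d[1])))
P=[onz(T,t(x,y,230,150),6) for x,y in((98,70),(248,29),(305,210),(150,252))]
Q=[onz(S,t(x,y,245,260),6) for x,y in((302,225),(143,258),(99,113))]
print(np.array(P),np.mean(P,0));print(np.array(Q))
print([np.linalg.norm(P[i]-P[(i+1)%4]) for i in range(4)])
for z,pts in((52,((135,80),(237,70))),(52,((160,165),(252,150)))): pass
x=P[0]+P[1]-P[2]-P[3];print("foot x-axis yaw",np.degrees(np.arctan2(x[1],x[0])));y=P[0]+P[3]-P[1]-P[2];print(np.degrees(np.arctan2(-y[0],y[1])))
# block back rim top corners
for p in((170,498),(263,465)): print("block foot",onz(T,t(p[0],p[1]-300,230,150),6))
for p in((165,478),(258,457),(152,437-15),(240,405-5)): print("block top",onz(T,t(p[0],p[1]-300,230,150),52))
# rest base front edge & short sign corners
for p in((157,287),(209,293),(424,303),(474,298)): print("rest",onz(T,p,6))
for p in((113,320),(201,334),(217,312)): print("short~top",onz(T,p,106))
print("tub",onz(T,(317,357),60),"cup",onz(T,(525,194),70),"ytub",onz(T,(121,155),50))
E
```

```text
topcorners +y,-y (array([ 360.7, -186.3,  153.8]), np.float64(2.0300978193188692)) (array([ 379.8, -280.8,  155.2]), np.float64(3.0112302189933726))
bottom +y (array([ 421.7, -173.6,   19.6]), np.float64(0.5505992976786476)) len 147.93129653324883 96.3186246267277
yaw of y axis 11.415232912573224
[[664.3  76.5   6. ]
 [688.8  -7.4   6. ]
 [584.2 -39.4   6. ]
 [560.1  45.4   6. ]] [624.3  18.8   6. ]
[[667.8  75.4   6. ]
 [691.4  -8.2   6. ]
 [586.9 -37.8   6. ]]
[np.float64(87.43249654336609), np.float64(109.42878061068961), np.float64(88.1302877929076), np.float64(108.70868776627083)]
foot x-axis yaw 16.822884912950055
16.06817944535349
block foot [590.6  34.9   6. ]
block foot [609.6 -16.2   6. ]
block top [590.1  34.8  52. ]
block top [601.7 -13.4  52. ]
block top [620.3  42.1  52. ]
block top [632.6  -3.8  52. ]
rest [471.8 242.3   6. ]
rest [462.6 157.7   6. ]
rest [ 448.8 -187.2    6. ]
rest [ 457.3 -267.4    6. ]
short~top [417.1 266.9 106. ]
short~top [398.8 143.7 106. ]
short~top [429.  122.9 106. ]
tub [366.6 -16.4  60. ] cup [ 611.4 -332.5   70. ] ytub [679.1 299.4  50. ]
```

```bash
cat > plan.py <<'E'
import sys,math,numpy as np
from scipy.spatial.transform import Rotation as Ro,Slerp
from cell import readout
# args: x y z yaw tilt [step fraction]
def rot(yaw,tilt): return Ro.from_euler('xyz',[-90,-tilt,yaw],degrees=True)
def plan(p,R,frac=1.0,show=True):
    s=readout.read_state();p0=np.array(s["eef_pos"]);R0=Ro.from_euler('xyz',s["tool_rot"])
    n=max(1,math.ceil(max(np.linalg.norm(p-p0)/38,np.degrees((R0.inv()*R).magnitude())/4.8)/frac-1e-6))
    sl=Slerp([0,1],Ro.concatenate([R0,R]))
    print("from",p0.round(1),"t",round(s["clock"],2),"F",np.round(s["force"],1),"n",n)
    for k in range(n):
        a,b=sl(k/n),sl((k+1)/n)
        print("[%s],"%",".join("%.2f"%v for v in np.r_[a.inv().apply((p-p0)/n)/40,np.degrees((a.inv()*b).as_rotvec())/5]))
if __name__=="__main__":
    v=list(map(float,sys.argv[1:])); plan(np.array(v[:3]),rot(v[3],v[4]),v[5] if len(v)>5 else 1)
E
python3 plan.py 530 200 300 30 0
```

```text
from [282.3 584.8 230.5] t 0.1 F [0.1 0.3 0.2] n 13
[-0.46,-0.13,-0.75,0.00,0.53,-0.00],
[-0.42,-0.13,-0.77,0.00,0.53,-0.00],
[-0.39,-0.13,-0.79,0.00,0.53,-0.00],
[-0.35,-0.13,-0.81,0.00,0.53,-0.00],
[-0.31,-0.13,-0.82,0.00,0.53,-0.00],
[-0.28,-0.13,-0.84,0.00,0.53,-0.00],
[-0.24,-0.13,-0.85,0.00,0.53,-0.00],
[-0.20,-0.13,-0.86,0.00,0.53,-0.00],
[-0.16,-0.13,-0.87,0.00,0.53,-0.00],
[-0.12,-0.13,-0.87,0.00,0.53,-0.00],
[-0.08,-0.13,-0.88,0.00,0.53,-0.00],
[-0.04,-0.13,-0.88,0.00,0.53,-0.00],
[0.00,-0.13,-0.88,0.00,0.53,-0.00],
```

Call:
{"name": "apply_moves", "arguments": {"commands": [[[-0.46,-0.2,-0.75,0,0.53,0],[-0.42,-0.2,-0.77,0,0.53,0],[-0.39,-0.2,-0.79,0,0.53,0],[-0.35,-0.2,-0.81,0,0.53,0],[-0.31,-0.2,-0.82,0,0.53,0],[-0.28,-0.2,-0.84,0,0.53,0],[-0.24,-0.2,-0.85,0,0.53,0],[-0.2,-0.2,-0.86,0,0.53,0]]], "claw": 85}}

```text
clock: 0.77
eef_pos: [429.7, 345.4, 289.2]
tool_rot: [-1.565, 0.013, 0.754]
force: [1.1, -0.5, -0.5]
width: 85.5
```

```bash
python3 plan.py 520 -60 300 15 0
```

```text
from [429.7 345.4 289.2] t 0.77 F [ 1.1 -0.5 -0.5] n 11
[-0.48,-0.02,-0.81,-0.00,0.51,-0.01],
[-0.44,-0.02,-0.83,-0.00,0.51,-0.01],
[-0.41,-0.02,-0.85,-0.00,0.51,-0.01],
[-0.37,-0.02,-0.87,-0.00,0.51,-0.01],
[-0.33,-0.02,-0.88,-0.00,0.51,-0.01],
[-0.29,-0.02,-0.90,-0.00,0.51,-0.01],
[-0.25,-0.02,-0.91,-0.00,0.51,-0.01],
[-0.21,-0.02,-0.92,-0.00,0.51,-0.01],
[-0.17,-0.02,-0.93,-0.00,0.51,-0.01],
[-0.12,-0.02,-0.94,-0.00,0.51,-0.01],
[-0.08,-0.02,-0.94,-0.00,0.51,-0.01],
```

Call:
{"name": "apply_moves", "arguments": {"commands": [[[-0.48,-0.05,-0.81,0,0.6,0],[-0.44,-0.05,-0.83,0,0.6,0],[-0.41,-0.05,-0.85,0,0.6,0],[-0.37,-0.05,-0.87,0,0.6,0],[-0.33,-0.05,-0.88,0,0.6,0],[-0.29,-0.05,-0.9,0,0.6,0],[-0.25,-0.05,-0.91,0,0.6,0],[-0.2,-0.05,-0.92,0,0.6,0]]]}}

```text
clock: 1.43
eef_pos: [487.6, 35.2, 306.3]
tool_rot: [-1.57, 0.012, 0.314]
force: [0.2, 0.3, 0.2]
width: 84.9
```

```bash
python3 plan.py 420 -190 290 11.5 15
```

```text
from [487.6  35.2 306.3] t 1.43 F [0.2 0.3 0.2] n 7
[-0.48,0.06,-0.69,-0.02,0.18,-0.45],
[-0.47,0.05,-0.70,-0.02,0.18,-0.45],
[-0.46,0.03,-0.71,-0.02,0.18,-0.45],
[-0.45,0.01,-0.71,-0.02,0.18,-0.45],
[-0.44,-0.00,-0.72,-0.02,0.18,-0.45],
[-0.42,-0.02,-0.73,-0.02,0.18,-0.45],
[-0.41,-0.03,-0.73,-0.02,0.18,-0.45],
```

Call:
{"name": "apply_moves", "arguments": {"commands": [[[-0.48,0.06,-0.7,0,0.2,-0.5],[-0.47,0.05,-0.7,0,0.2,-0.5],[-0.46,0.03,-0.72,0,0.2,-0.5],[-0.45,0.01,-0.72,0,0.2,-0.5],[-0.44,0,-0.74,0,0.2,-0.5],[-0.42,-0.02,-0.75,0,0.2,-0.5],[-0.41,-0.03,-0.75,0,0.2,-0.5],[-0.3,0,-0.4,0,0,-0.2]]]}}

```text
clock: 2.1
eef_pos: [409.7, -227.0, 283.3]
tool_rot: [-1.563, -0.331, 0.178]
force: [-0.0, -1.0, 0.5]
width: 85.3
```

```bash
python3 plan.py 340 -242 210 11.5 25
```

```text
from [ 409.7 -227.   283.3] t 2.1 F [-0.  -1.   0.5] n 3
[-0.76,0.38,-0.02,0.00,-0.08,-0.40],
[-0.77,0.36,-0.02,0.00,-0.08,-0.40],
[-0.79,0.33,-0.01,0.00,-0.08,-0.40],
```

Call:
{"name": "apply_moves", "arguments": {"commands": [[[-0.72,0.38,0,0,-0.1,-0.42],[-0.72,0.36,0,0,-0.1,-0.42],[-0.74,0.33,0,0,-0.1,-0.42],[0,0,0,0,0,0],[0,0,0,0,0,0]]]}}

```text
clock: 2.52
eef_pos: [359.8, -240.3, 230.6]
tool_rot: [-1.566, -0.413, 0.186]
force: [0.2, 0.1, -0.2]
width: 84.4
```

```bash
python3 plan.py 343 -240 206 11.5 25; python3 - <<'E'
from cell import eyes
import cv2,numpy as np
ims=[]
for n in("wrist","top"):
    d=eyes.get_image(n); np.savez(f"{n}1.npz",**d); ims.append(cv2.resize(d["image"][:,:,::-1],(400,300)))
    if n=="wrist": w=d["image"][:,:,::-1]
cv2.imwrite("pics/w1.png",w)
E
```

```text
from [ 359.8 -240.3  230.6] t 2.52 F [ 0.2  0.1 -0.2] n 1
[-0.62,0.40,0.08,0.02,-0.16,-0.26],
```

View pics/w1.png

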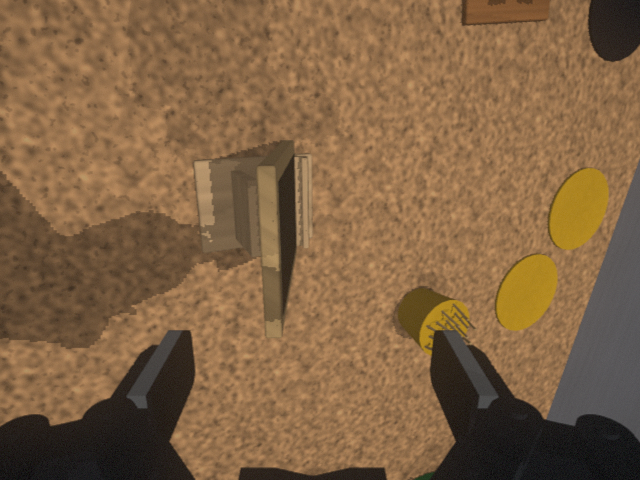

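```bash
python3 - <<'E'
from h import *
W=load("wrist1.npz")
np.set_printoptions(precision=1,suppress=True)
a=[onz(W,p,z) for p,z in(((259,167),154),((276,167),158),((267,335),154),((281,335),158))];print(np.array(a))
A=(a[0]+a[1])/2;B=(a[2]+a[3])/2;d=A-B;print("mid",(A+B)/2,"len",np.linalg.norm(d),"yaw",np.degrees(np.arctan2(-d[0],d[1])),"thick",np.linalg.norm(a[0]-a[1]),np.linalg.norm(a[2]-a[3]))
E
```

```text
[[ 354.7 -188.8  154. ]
 [ 362.3 -187.3  158. ]
 [ 373.4 -284.2  154. ]
 [ 380.5 -282.4  158. ]]
mid [ 367.7 -235.7  156. ] len 97.06231551004662 yaw 10.937650380069766 thick 8.695809421922753 8.27350807125255
```

```bash
python3 plan.py 350 -239 193 11 25;
```

```text
from [ 361.  -239.9  231.2] t 2.62 F [0.3 0.1 0.4] n 2
[-0.31,0.38,0.04,-0.01,-0.01,-0.13],
[-0.32,0.38,0.04,-0.01,-0.01,-0.13],
```

Call:
{"name": "apply_moves", "arguments": {"commands": [[[-0.32,0.38,0.04,0,0,-0.15],[-0.35,0.4,0.04,0,0,-0.15],[0,0,0,0,0,0],[0,0,0,0,0,0]]]}}

```text
clock: 2.95
eef_pos: [356.3, -238.9, 201.8]
tool_rot: [-1.569, -0.433, 0.197]
force: [-0.2, -0.7, -0.8]
width: 85.1
```

```bash
python3 plan.py 386.3 -231.7 113.4 11 25 0.6;python3 -c "
from cell import readout;import numpy as np;print(np.round(readout.read_state()['qpos'],2))"
```

```text
from [ 356.3 -238.9  201.8] t 2.95 F [-0.2 -0.7 -0.8] n 5
[-0.05,0.47,0.01,-0.01,0.01,-0.01],
[-0.05,0.47,0.01,-0.01,0.01,-0.01],
[-0.05,0.47,0.01,-0.01,0.01,-0.01],
[-0.05,0.47,0.01,-0.01,0.01,-0.01],
[-0.05,0.47,0.01,-0.01,0.01,-0.01],
[ 0.84  0.33 -0.02  2.38 -1.08  0.41  2.02]
```

Call:
{"name": "apply_moves", "arguments": {"commands": [[[-0.06,0.5,0,0,0,0],[-0.06,0.5,0,0,0,0],[-0.06,0.4,0,0,0,0]]]}}

```text
clock: 3.2
eef_pos: [374.8, -242.3, 165.2]
tool_rot: [-1.563, -0.422, 0.203]
force: [-0.1, -0.2, 0.3]
width: 85.1
```

```bash
python3 plan.py 386.3 -231.7 113.4 11 25 0.6;python3 -c "
from cell import readout;import numpy as np;print(np.round(readout.read_state()['qpos'],2))"
```

```text
from [ 374.8 -242.3  165.2] t 3.2 F [-0.1 -0.2  0.3] n 3
[-0.08,0.44,0.06,-0.05,0.04,-0.06],
[-0.08,0.44,0.07,-0.05,0.04,-0.06],
[-0.08,0.44,0.07,-0.05,0.04,-0.06],
[ 1.02  0.44 -0.32  2.37 -1.1   0.24  2.01]
```

Call:
{"name": "apply_moves", "arguments": {"commands": [[[0,0,0.1,0.9,0,0],[0,0,0.1,0.9,0,0],[0,0,0.1,0.9,0,0]]]}}

```text
clock: 3.45
eef_pos: [374.3, -227.6, 167.1]
tool_rot: [-1.321, -0.416, 0.214]
force: [1.1, 0.2, -0.4]
width: 85.1
```

```bash
sed -i 's/def rot(yaw,tilt): return \(.*\)$/def rot(yaw,tilt,inp=0): return \1*Ro.from_euler("x",inp,degrees=True)/; s/rot(v\[3\],v\[4\]),v\[5\] if len(v)>5 else 1)/rot(*v[3:6]),v[6])/' plan.py
python3 plan.py 386.3 -231.7 113.4 11 25 12 0.6;python3 -c "
from cell import readout;import numpy as np;print(np.round(readout.read_state()['qpos'],2))"
```

```text
from [ 374.3 -227.6  167.1] t 3.45 F [ 1.1  0.2 -0.4] n 3
[-0.10,0.42,-0.16,-0.19,0.06,-0.09],
[-0.10,0.42,-0.16,-0.19,0.06,-0.09],
[-0.10,0.42,-0.15,-0.19,0.06,-0.09],
[ 0.92  0.51 -0.09  2.21 -0.82  0.62  1.83]
```

Call:
{"name": "apply_moves", "arguments": {"commands": [[[-0.1,0.42,-0.13,0,0.06,-0.1],[-0.1,0.42,-0.13,0,0.06,-0.1],[-0.1,0.42,-0.13,0,0.06,-0.1],[0,0,0,0,0,0]]]}}

```text
clock: 3.78
eef_pos: [392.7, -234.1, 113.3]
tool_rot: [-1.329, -0.428, 0.209]
force: [0.5, -0.2, 0.4]
width: 85.2
```

```bash
python3 plan.py 386.3 -231.7 113.4 11 25 14 0.6;python3 -c "
from cell import readout;import numpy as np;print(np.round(readout.read_state()['qpos'],2))"
```

```text
from [ 392.7 -234.1  113.3] t 3.78 F [ 0.5 -0.2  0.4] n 1
[-0.13,-0.04,0.10,-0.05,0.15,-0.13],
[ 0.97  0.63 -0.18  2.22 -0.94  0.48  1.96]
```

Call:
{"name": "apply_moves", "arguments": {"commands": [[[-0.2,-0.05,0.1,0,0.15,-0.13],[-0.03,0,0,0,0,0],[0,0,0,0,0,0]]], "claw": 40}}

```text
clock: 4.03
eef_pos: [385.5, -232.3, 113.0]
tool_rot: [-1.327, -0.431, 0.202]
force: [0.2, -0.5, 0.8]
width: 51.0
```

```bash
python3 plan.py 386.3 -231.7 113.4 11 25 14 0.6; python3 - <<'E'
from cell import eyes
import cv2,numpy as np
d=eyes.get_image("wrist"); np.savez("wrist2.npz",**d);cv2.imwrite("pics/w2.png",d["image"][:,:,::-1])
E
```

```text
from [ 385.5 -232.3  113. ] t 4.03 F [ 0.2 -0.5  0.8] n 1
[0.02,0.00,0.01,-0.04,0.09,-0.08],
```

View pics/w2.png

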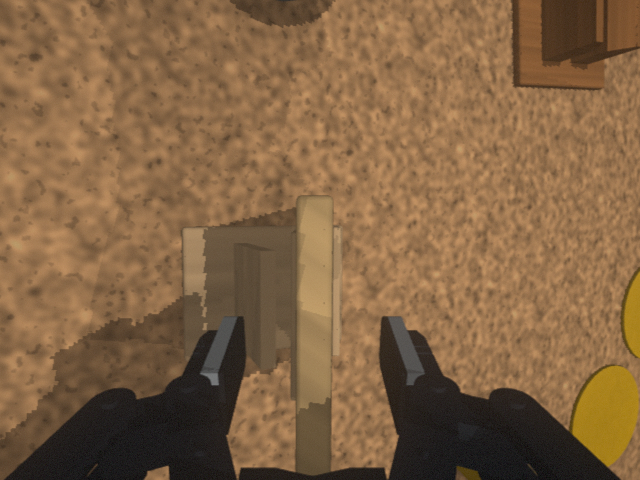

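The sign's top edge (cols 297–333) sits between the pads (240 and 383), centred and aligned. I'll close on it.

Call:
{"name": "apply_moves", "arguments": {"commands": [[[0,0,0,0,0,0],[0,0,0,0,0,0],[0,0,0,0,0,0],[0,0,0,0,0,0],[0,0,0,0,0,0],[0,0,0,0,0,0],[0,0,0,0,0,0],[0,0,0,0,0,0]]], "claw": 0}}

```text
clock: 4.75
eef_pos: [387.2, -233.5, 115.1]
tool_rot: [-1.335, -0.431, 0.208]
force: [-0.5, -0.3, -1.3]
width: 9.3
```

```bash
python3 plan.py 392 -230 133 11 25 14 0.5;python3 -c "
from cell import readout;import numpy as np;s=readout.read_state();print(s['width'],s['force'],s['tool_rot'])"
```

```text
from [ 387.2 -233.5  115.1] t 4.75 F [-0.5 -0.3 -1.3] n 1
[0.31,-0.33,0.14,0.01,0.15,-0.10],
9.305786501525839 [-0.4730975  -0.33619729 -1.34651191] [-1.33461298 -0.43078861  0.20847278]
```

Call:
{"name": "apply_moves", "arguments": {"commands": [[[0,-0.5,0.12,0,0,0],[0,-0.5,0.12,0,0,0],[0.1,-0.7,0.2,0,0,0],[0.3,-0.7,0.2,0,0,0],[0.3,-0.7,0.2,0,0,0],[0.3,-0.7,0.2,0,0,0]]]}}

```text
clock: 5.25
eef_pos: [352.6, -232.5, 274.7]
tool_rot: [-1.316, -0.421, 0.199]
force: [1.2, -0.1, -0.7]
width: 9.4
```

```bash
cat > foot.py <<'E'
import sys
from plan import *
# args: dx dy z(lower edge, foot frame) tilt frac [fx fy fyaw]
v=list(map(float,sys.argv[1:])); fx,fy,fyaw=(v[5:8] if len(v)>5 else (625.5,19,16.4))
H,LAT,INP=104.2,-2.4,13.5
S=Ro.from_euler('xyz',[0,-v[3],fyaw],degrees=True) # sign frame
F=Ro.from_euler('z',fyaw,degrees=True)
L=np.array([fx,fy,0])+F.apply([v[0],v[1],v[2]])
plan(L+S.apply([0,LAT,H]),rot(fyaw,v[3],INP),v[4])
s=readout.read_state();R=Ro.from_euler('xyz',s["tool_rot"]);r=np.degrees(s["tool_rot"])
Sn=R*Ro.from_euler('x',90-INP,degrees=True)
print("edge now, foot frame",F.inv().apply(np.array(s["eef_pos"])-Sn.apply([0,LAT,H])-[fx,fy,0]).round(1),"inp,tilt,yaw",(r+[90,0,0]).round(1),"w",round(s["width"],1))
E
python3 foot.py 0 0 110 22 1
```

```text
from [ 352.6 -232.5  274.7] t 5.25 F [ 1.2 -0.1 -0.7] n 10
[0.57,0.54,0.34,0.02,-0.08,0.06],
[0.57,0.54,0.34,0.02,-0.08,0.06],
[0.58,0.54,0.33,0.02,-0.08,0.06],
[0.58,0.54,0.33,0.02,-0.08,0.06],
[0.59,0.53,0.32,0.02,-0.08,0.06],
[0.59,0.53,0.32,0.02,-0.08,0.06],
[0.60,0.53,0.31,0.02,-0.08,0.06],
[0.60,0.52,0.31,0.02,-0.08,0.06],
[0.61,0.52,0.30,0.02,-0.08,0.06],
[0.61,0.52,0.30,0.02,-0.08,0.06],
edge now, foot frame [-290.  -163.5  179.6] inp,tilt,yaw [ 14.6 -24.1  11.4] w 9.4
```

Call:
{"name": "apply_moves", "arguments": {"commands": [[[0.57,0.54,0.34,0.02,-0.09,0.06],[0.57,0.54,0.34,0.02,-0.09,0.06],[0.58,0.54,0.33,0.02,-0.09,0.06],[0.58,0.54,0.33,0.02,-0.09,0.06],[0.59,0.53,0.32,0.02,-0.09,0.06],[0.59,0.53,0.32,0.02,-0.09,0.06],[0.6,0.53,0.31,0.02,-0.09,0.06],[0.6,0.52,0.31,0.02,-0.09,0.06]]]}}

```text
clock: 5.92
eef_pos: [547.9, -47.5, 225.7]
tool_rot: [-1.353, -0.399, 0.266]
force: [0.2, 0.1, -1.0]
width: 9.4
```

```bash
python3 foot.py 0 0 100 22 1
```

```text
from [547.9 -47.5 225.7] t 5.92 F [ 0.2  0.1 -1. ] n 2
[0.47,0.69,0.37,0.15,-0.08,0.11],
[0.48,0.69,0.35,0.15,-0.08,0.11],
edge now, foot frame [-52.7 -42.2 129.6] inp,tilt,yaw [ 12.5 -22.9  15.2] w 9.4
```

Call:
{"name": "apply_moves", "arguments": {"commands": [[[0.47,0.69,0.37,0.15,-0.08,0.1],[0.48,0.69,0.36,0.15,-0.08,0.1],[0.1,0.15,0.07,0,0,0],[0,0,0,0,0,0],[0,0,0,0,0,0]]]}}

```text
clock: 6.33
eef_pos: [595.2, 24.7, 189.5]
tool_rot: [-1.326, -0.382, 0.297]
force: [-0.2, 0.0, -0.9]
width: 9.4
```

```bash
python3 foot.py 0 0 80 22 1; python3 - <<'E'
from cell import eyes
import cv2,numpy as np
I={}
for n in("scene","top","wrist"):
    d=eyes.get_image(n); np.savez(n+"3.npz",**d); I[n]=d["image"][:,:,::-1]
s=cv2.resize(I["scene"][190:370,210:410],(400,360),interpolation=3)
t=cv2.resize(I["top"][140:320,210:410],(400,360),interpolation=3)
cv2.imwrite("pics/f3.png",np.hstack([s,t]))
E
```

```text
from [595.2  24.7 189.5] t 6.33 F [-0.2  0.  -0.9] n 1
[-0.39,0.09,-0.44,-0.15,0.11,-0.05],
edge now, foot frame [11.3 17.8 92.9] inp,tilt,yaw [ 14.  -21.9  17. ] w 9.4
```

View pics/f3.png

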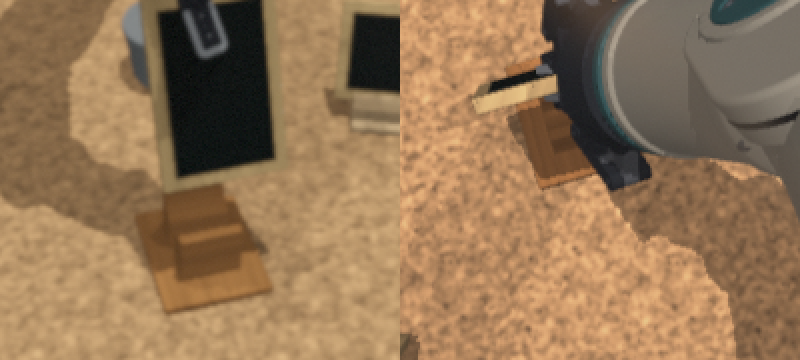

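```bash
python3 - <<'E'
from h import *
S=load("scene3.npz")
F=cv2.Rodrigues(np.array([0,0,np.radians(16.4)]))[0]
np.set_printoptions(precision=1,suppress=True)
a=[F.T@(onz(S,(210+x/2,190+y/2),95)-[625.5,19,0]) for x,y in((165,190),(283,160))];print(a,np.mean(a,0)-[4.6,0,0])
K,r,t=S
print(cv2.projectPoints(np.array([F@[15.9,17.8+k*50,94.8]+[625.5,19,0] for k in(-1,1)]),r,t,K,None)[0].reshape(-1,2),"seen",(210+165/2,190+95),(210+283/2,190+80))
E
```

```text
[array([ 12.4, -32.4,  95. ]), array([ 4.2, 65.2, 95. ])] [ 3.7 16.4 95. ]
[[293.2 286.6]
 [355.5 274.7]] seen (292.5, 285) (351.5, 270)
```

Call:
{"name": "apply_moves", "arguments": {"commands": [[[-0.35,0.09,-0.42,-0.12,0.1,0],[0,0,0,0,0,0],[0,0,0,0,0,0]]]}}

```text
clock: 6.73
eef_pos: [589.4, -0.8, 179.9]
tool_rot: [-1.338, -0.383, 0.279]
force: [0.5, 0.8, -1.4]
width: 9.3
```

```bash
python3 foot.py 0 0 62 20 1; cat > ov.py <<'E'
import sys
from h import *
from cell import eyes,readout
from scipy.spatial.transform import Rotation as Ro
out=sys.argv[1]
d=eyes.get_image("scene");np.savez(out+".npz",**d);c=load(d);K,r,t=c
s=readout.read_state();R=Ro.from_euler('xyz',s["tool_rot"])*Ro.from_euler('x',90-13.5,degrees=True);L=np.array(s["eef_pos"])-R.apply([0,-2.4,104.2])
F=Ro.from_euler('z',16.4,degrees=True);f0=[625.5,19,0]
sg=L+R.apply([[5,-50,0],[5,50,0],[5,50,150],[5,-50,150]])
ft=[f0+F.apply(q) for q in([[-30,-25,52],[-30,25,52],[-22,25,52],[-22,-25,52]],[[30,-25,52],[30,25,52],[22,25,52],[22,-25,52]],[[55,-45,6],[55,45,6],[-55,45,6],[-55,-45,6]])]
x0,y0,z=225,170,5
im=cv2.resize(d["image"][y0:y0+120,x0:x0+160,::-1][0:120],None,fx=z,fy=z,interpolation=cv2.INTER_CUBIC) if 0 else cv2.resize(np.ascontiguousarray(d["image"][y0+20:y0+180,x0:x0+160,::-1]),(600,600),interpolation=cv2.INTER_CUBIC)
z=600/160;y0+=20
for P,col in((sg,(0,0,255)),*((q,(0,255,0)) for q in ft)):
    p=cv2.projectPoints(np.array(P,float),r,t,K,None)[0].reshape(-1,2);p=((p-[x0,y0]+.5)*z)
    cv2.polylines(im,[p.astype(int)],True,col,1)
cv2.imwrite("pics/"+out+".png",im)
E
python3 ov.py f4
```

```text
from [589.4  -0.8 179.9] t 6.73 F [ 0.5  0.8 -1.4] n 1
[-0.08,0.53,0.04,0.07,0.02,0.40],
edge now, foot frame [-1.3 -7.  83.2] inp,tilt,yaw [ 13.3 -22.   16. ] w 9.3
```

View pics/f4.png

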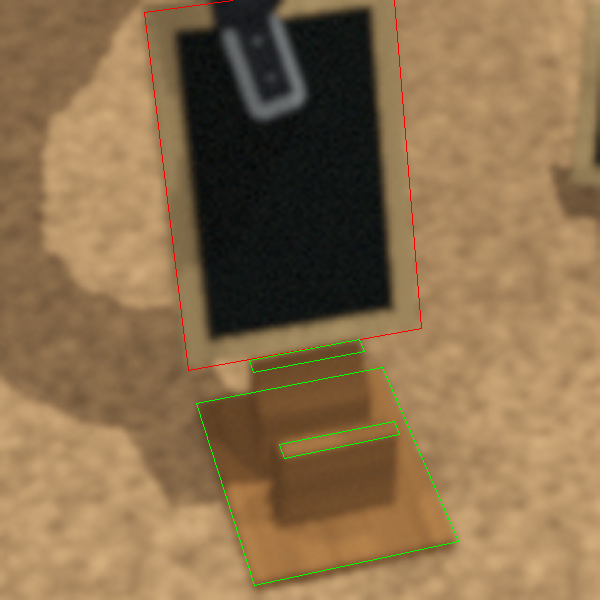

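Call:
{"name": "apply_moves", "arguments": {"commands": [[[-0.04,0.26,0.1,0.04,0,0.2],[-0.04,0.26,0.1,0.04,0,0.2],[0,0,0,0,0,0],[0,0,0,0,0,0]]]}}

```text
clock: 7.12
eef_pos: [589.6, 10.8, 160.8]
tool_rot: [-1.337, -0.346, 0.285]
force: [0.5, -1.0, -1.1]
width: 9.6
```

```bash
python3 foot.py 0 0 44 20 0.4
```

```text
from [589.6  10.8 160.8] t 7.12 F [ 0.5 -1.  -1.1] n 2
[-0.07,0.21,-0.11,0.01,-0.01,-0.01],
[-0.07,0.21,-0.11,0.01,-0.01,-0.01],
edge now, foot frame [-1.4  4.4 62.8] inp,tilt,yaw [ 13.4 -19.9  16.4] w 9.6
```

Call:
{"name": "apply_moves", "arguments": {"commands": [[[-0.07,0.21,-0.11,0,0,0],[-0.07,0.21,-0.11,0,0,0],[0,0,0,0,0,0],[0,0,0,0,0,0],[0,0,0,0,0,0]]]}}

```text
clock: 7.53
eef_pos: [591.9, 7.6, 138.6]
tool_rot: [-1.336, -0.345, 0.287]
force: [-0.0, -0.0, -1.1]
width: 9.2
```

```bash
python3 foot.py 0 0 44 20 0.4
```

```text
from [591.9   7.6 138.6] t 7.53 F [-0.  -0.  -1.1] n 1
[0.02,-0.08,-0.01,0.00,0.00,-0.05],
edge now, foot frame [-0.2  0.9 40.5] inp,tilt,yaw [ 13.5 -19.8  16.5] w 9.2
```

Call:
{"name": "apply_moves", "arguments": {"commands": [[[0,-0.02,0,0,0,0],[0,0,0,0,0,0],[0,0,0,0,0,0],[0,0,0,0,0,0]]]}}

```text
clock: 7.87
eef_pos: [591.9, 6.8, 139.8]
tool_rot: [-1.336, -0.346, 0.286]
force: [-0.3, -0.5, -1.5]
width: 9.5
```

```bash
python3 foot.py 0 0 43 0 0.7
```

```text
from [591.9   6.8 139.8] t 7.87 F [-0.3 -0.5 -1.5] n 6
[0.15,0.02,-0.01,0.00,0.15,0.64],
[0.15,0.01,-0.00,0.00,0.15,0.64],
[0.15,0.00,-0.00,0.00,0.15,0.64],
[0.15,-0.00,0.00,0.00,0.15,0.64],
[0.15,-0.01,0.00,0.00,0.15,0.64],
[0.15,-0.02,0.00,0.00,0.15,0.64],
edge now, foot frame [-0.4  0.1 41.8] inp,tilt,yaw [ 13.4 -19.8  16.4] w 9.5
```

Call:
{"name": "apply_moves", "arguments": {"commands": [[[0.15,0,0,0,0.15,0.64],[0.15,0,0,0,0.15,0.64],[0.15,0,0,0,0.15,0.64],[0.15,0,0,0,0.15,0.64],[0.15,-0.01,0,0,0.15,0.64],[0.15,-0.02,0,0,0.15,0.64],[0,0,0,0,0,0],[0,0,0,0,0,0]]]}}

```text
clock: 8.53
eef_pos: [627.0, 15.7, 151.2]
tool_rot: [-1.34, 0.011, 0.284]
force: [-0.5, -0.9, -1.2]
width: 9.0
```

```bash
python3 foot.py 0 0 36 0 0.3; python3 ov.py f5
```

```text
from [627.   15.7 151.2] t 8.53 F [-0.5 -0.9 -1.2] n 1
[-0.01,0.27,-0.03,0.05,-0.05,-0.12],
edge now, foot frame [-0.6 -1.7 47. ] inp,tilt,yaw [13.2  0.6 16.3] w 9.0
```

View pics/f5.png

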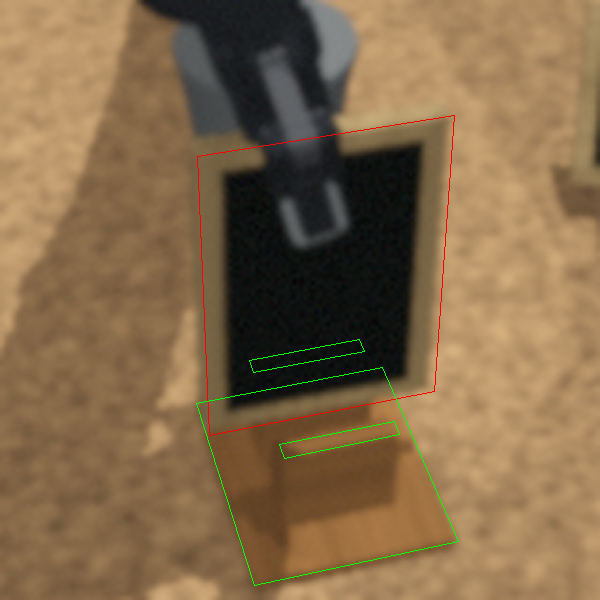

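Call:
{"name": "apply_moves", "arguments": {"commands": [[[0,0.2,0,0.05,-0.03,-0.1],[0,0.2,0,0,0,0],[0,0,0,0,0,0],[0,0,0,0,0,0]]]}}

```text
clock: 8.92
eef_pos: [623.6, 18.8, 135.4]
tool_rot: [-1.333, -0.001, 0.282]
force: [2.5, 0.7, -0.2]
width: 9.4
```

```bash
python3 foot.py 0 3 22 0 0.3
```

```text
from [623.6  18.8 135.4] t 8.92 F [ 2.5  0.7 -0.2] n 1
[0.05,0.23,-0.05,-0.03,-0.05,0.03],
edge now, foot frame [-1.7  3.  31.2] inp,tilt,yaw [13.6 -0.1 16.1] w 9.4
```

Call:
{"name": "apply_moves", "arguments": {"commands": [[[0.04,0.15,-0.05,0,-0.03,0],[0,0.15,-0.04,0,0,0],[0,0,0,0,0,0],[0,0,0,0,0,0]]]}}

```text
clock: 9.25
eef_pos: [624.5, 17.2, 122.2]
tool_rot: [-1.333, -0.001, 0.283]
force: [-0.3, -0.0, -1.9]
width: 9.7
```

```bash
python3 foot.py 0 3 12 0 0.3
```

```text
from [624.5  17.2 122.2] t 9.25 F [-0.3 -0.  -1.9] n 1
[0.04,0.16,0.01,-0.03,-0.03,0.03],
edge now, foot frame [-1.3  1.2 18. ] inp,tilt,yaw [13.6 -0.1 16.2] w 9.7
```

Call:
{"name": "apply_moves", "arguments": {"commands": [[[0,0.12,-0.03,0,0,0],[0,0.1,-0.02,0,0,0],[0,0,0,0,0,0],[0,0,0,0,0,0]]]}}

```text
clock: 9.58
eef_pos: [624.5, 16.9, 112.1]
tool_rot: [-1.333, -0.001, 0.282]
force: [-0.6, -0.9, 2.9]
width: 9.1
```

```bash
python3 foot.py 0 3 8 0 0.3
```

```text
from [624.5  16.9 112.1] t 9.58 F [-0.6 -0.9  2.9] n 1
[0.04,0.01,0.06,-0.02,-0.04,0.03],
edge now, foot frame [-1.4  0.8  7.9] inp,tilt,yaw [13.6 -0.1 16.2] w 9.1
```

Call:
{"name": "apply_moves", "arguments": {"commands": [[[0,0.03,0,0,0,0],[0,0,0,0,0,0]]]}}

```text
clock: 9.75
eef_pos: [625.1, 16.5, 112.4]
tool_rot: [-1.334, -0.003, 0.282]
force: [0.9, 0.1, -1.3]
width: 9.1
```

Call:
{"name": "apply_moves", "arguments": {"commands": [[[0,0,0,0,0,0],[0,0,0,0,0,0],[0,0,0,0,0,0],[0,0,0,0,0,0],[0,0,0,0,0,0],[0,0,0,0,0,0]]], "claw": 60}}

```text
clock: 10.25
eef_pos: [625.8, 17.1, 113.4]
tool_rot: [-1.334, -0.005, 0.283]
force: [0.3, 1.1, 0.3]
width: 60.0
```

Call:
{"name": "apply_moves", "arguments": {"commands": [[[0,-0.4,0,0,0,0],[0,-0.7,0,0,0,0],[0,-0.9,0,0,0,0],[0,-0.9,0,0,0,0],[0,-0.9,0,0,0,0],[0,-0.5,0,0,0,0],[0,0,0,0,0,0]]]}}

```text
clock: 10.83
eef_pos: [634.6, -22.4, 284.8]
tool_rot: [-1.331, 0.004, 0.284]
force: [1.0, -1.0, 1.3]
width: 60.1
```

```bash
python3 - <<'E'
from cell import eyes
import cv2,numpy as np
I={}
for n in("scene","top"):
    d=eyes.get_image(n); np.savez(n+"6.npz",**d); I[n]=d["image"][:,:,::-1]
cv2.imwrite("pics/f6.png",np.hstack([cv2.resize(I["scene"][150:350,200:400],(400,400),interpolation=3),cv2.resize(I["top"][120:320,220:420],(400,400),interpolation=3)]))
E
```

```text
(no output)
```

View pics/f6.png

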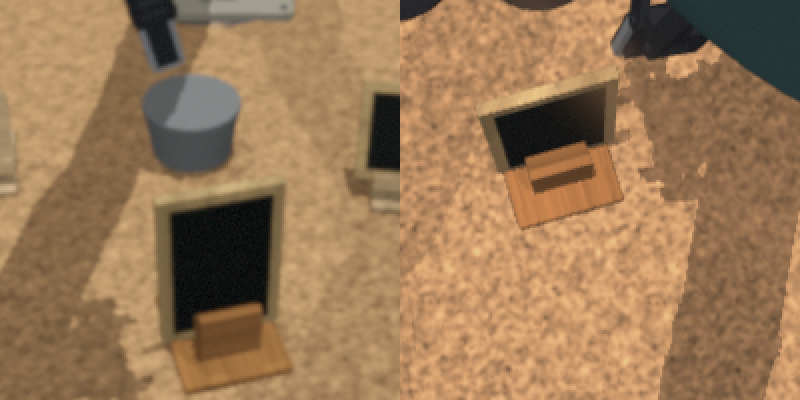

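```bash
python3 - <<'E'
from h import *
np.set_printoptions(precision=1,suppress=True)
T=load("top6.npz");S=load("scene6.npz");F=cv2.Rodrigues(np.array([0,0,np.radians(16.4)]))[0]
f=lambda p:F.T@(p-[625.5,19,0])
A=tri(T,(260.5,171.5),S,(342,242));B=tri(T,(328.5,154),S,(277.5,253.5))
a,b=f(A[0]),f(B[0]);print(a,A[1],b,B[1],"mid",(a+b)/2)
for y,y2 in(((260.5,171.5),(328.5,154)),((260.5,177.5),(328.5,160))): print(f(onz(T,y,158)),f(onz(T,y2,158)))
a=np.load("top0.npz")["image"].astype(int);b=np.load("top6.npz")["image"].astype(int)
print("short sign region diff",np.abs(a-b)[280:360,100:225].mean(),np.abs(a-b)[150:200,500:560].mean())
E
```

```text
[  3.7  45.1 155.5] 3.077469049804398 [  2.2 -51.7 153.9] 1.1055569207585467 mid [  3.   -3.3 154.7]
[  2.3  43.6 158. ] [  0.6 -51.6 158. ]
[ -5.8  45.8 158. ] [ -7.6 -49.2 158. ]
short sign region diff 17.927766666666667 75.5411111111111
```

```bash
python3 - <<'E'
import numpy as np,cv2
for n in("top0","top6"):
    im=np.load(n+".npz")["image"][285:345,100:225]; m=(im.max(2)<25).astype(np.uint8)
    print(n,m.sum(),cv2.connectedComponentsWithStats(m)[2:][0].max(0) if 0 else [ (s[4],c.round(1)) for s,c in zip(*cv2.connectedComponentsWithStats(m)[2:4]) if s[4]>100])
for n in("scene0","scene6"):
    im=np.load(n+".npz")["image"][185:245,370:450]; m=(im.max(2)<50).astype(np.uint8)
    print(n,[ (s[4],c.round(1)) for s,c in zip(*cv2.connectedComponentsWithStats(m)[2:4]) if s[4]>100])
E
```

```text
top0 1211 [(np.int32(6289), array([61.7, 29.8])), (np.int32(1207), array([63.7, 27.8]))]
top6 649 [(np.int32(6851), array([62.1, 29.9])), (np.int32(609), array([60.8, 24.7]))]
scene0 [(np.int32(2957), array([38.4, 27.9])), (np.int32(1843), array([41.2, 32.1]))]
scene6 [(np.int32(2964), array([38.5, 27.9])), (np.int32(1836), array([41.1, 32.1]))]
```

```bash
python3 -c "
from cell import finish_job;print(finish_job())"
```

```text
the job is handed in; nothing more can be done
None
```

The tall sign is standing in the foot's slot, released, and the job was handed in at about 11 s of the 42 s allowed. No verdict was reported.

- **What I did:** I gripped the tall sign by its top part and lifted it off the rest. With the sign leaning 20°, I held its lower edge in the slot mouth at about 41 mm for more than 0.3 s. I then straightened it, lowered it to the slot floor, opened the fingers and backed away upwards.
- **Tall sign, last checks:** Just before release the lower edge was at z ≈ 8 mm, from the arm's pose. Measured from the pictures afterwards, the top edge was about 3 mm off the slot's centre line and 3 mm off its middle along the slot. Upright and in line with the slot came out within about 2°. The wrist force showed only its usual scatter of about 1 N with the arm clear.
- **Short sign:** In the scene camera its panel moved no more than 0.1 pixel. The top camera's dark-pixel mask of it did change, from 1207 to 609 pixels. I put that down to changed light and shadow, because the arm never came near it.
- **What went less smoothly:** Reaching straight along the leaning sign brought two joints to their limits, so I gripped with the tool turned about 14° within the sign's plane.

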